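# Tuck the mask carrier under the clamp leaf and hold it down

## Robot

A 6-joint arm with a two-finger parallel gripper is mounted at the origin on the work surface. World frame = base frame: x ahead of the robot, y to its left, z up, the work surface at z = 0. Lengths are in m, angles in rad, forces in N, time in s.
With the tool pointing down it reaches from about 0.325 to 0.9 m from the base axis. Payload 3.5 kg.
Tool frame: the origin (TCP) lies at the very end of the fingers, on their centre line; the grasp point (between the pads) lies 19 mm behind it; z points along the fingers, x is the direction in which the jaws open and shut, and the axes are right-handed (so a half turn about z gives the same grasp; the last joint's range is limited). The gripper opens to 85 mm and grips with 20 to 120 N. Pads are 22 mm wide; open, the fingers measure 114 mm over their backs; the gripper's body (76 mm by 85 mm) begins 54 mm behind the grasp point. The pads swing forward as they close: fully open they stand 13 mm farther back than shut.
Start: joints at [-1.28, 0.276, -0.026, 1.268, 0, 1.467], TCP at [0.24, -0.577, 0.231] pointing down, gripper open.
Joint ranges: [-3.12, 3.12], [-0.85, 1.88], [-1.08, 1.24], [-1.95, 2.15], [-1.57, 1.53], [-3.14, 3.14]. Speed limits (rad/s): [2.57, 2.57, 3.14, 3.14, 3.14, 3.14].

## Interface

Orientations are given as a 3x3 rotation matrix whose columns are the frame's x, y, z axes.
In Python, from workcell import status, viewer, workorder gives the robot as it stands. The module is installed in compiled form; this text tells all that it offers.
- The arm moves only by the tool step_arm, never from a script. Its argument "commands" is a list of rows, each a list of 4 numbers: the shift along the world's x, y, z in m, then the turn about the world's z in rad. A call has exactly 10 rows; each row shifts and turns the commanded pose from where the row before left it; what a row does not reach is not made up. A row lasts 1/8 s, in which the tool goes at most 62.5 mm and 10.7 degrees, less where a joint would pass 70% of its speed; a pose out of reach is approached as far as the arm can. A call with a gripper value outside its range is refused whole. "jaw" is the finger opening in m, from 0 to 0.0854, set as the call begins (left out, the last holds). The fingers move at their own pace and stop on an object; "grip_force" is the grip in N (left out, the last holds). Time passes only in rows, so rows that do not move let the fingers close, or fill a call up. It gives the time, the measured TCP pose, the force and the opening at its end, in the units of the state.
- status.get_obs(): the state, without advancing time (a new reading comes with each control period).
- viewer.get_image(name): name is "side" or "top" or "wrist"; returns the picture (420x560x3 uint8, blue, green, red); there is no depth.
- viewer.camera_info(name): a dict with "fx", "fy", "cx", "cy" (pixels), "camera_from_world" (4x4, takes a point from world to camera coordinates); the wrist camera has in their place "T_tool_cam" (4x4, takes a point from camera to tool coordinates, whose origin is the TCP and whose axes are the tool frame's). Camera axes: x right, y up, looking along -z (the intrinsics and any distortion apply to the point x, -y, -z); pixel columns grow to the right and rows downward; lengths in m; the calibration is good to about 2 mm. A picture is of the moment at which its call begins: read the wrist's pose just before it. camera_info takes no time and is no camera call.
- workorder.hand_in(): hands the job in, once; it reports no verdict.
The state is a dict: "time": time; "joints": joint angles; "qd": joint speeds; "effort": joint torques, N m; "tool_pos": TCP position; "eef_rot": TCP orientation; "force": force on the tool from outside, world axes, zero at the start; "moment": the same for the moment, N m; "gripper_width": finger opening in m.
Only numpy, scipy, OpenCV 4.12 (cv2) and the standard library are available. Lean on these libraries where they do the work, as an engineer would, in place of code of your own. Each camera call takes 0.05 s, during which the arm holds its last target.

## Task

Lift the photomask carrier up and off its two-pronged hook by its blue grip, and slide its front edge squarely under the orange clamp leaf of the chuck, centred and fully home against the brass stop, without lifting the leaf. Finish still holding the blue grip with the carrier pressed flat on the chuck, pushing down with about 10 N, so that the vacuum can be switched on; do not let go. Leave the bottle, the wafer case and the tray where they are.

Things in the scene. Friction and masses are not known exactly. Their poses are not given: they have to be found in the camera images.
- carrier: Loose photomask carrier, 0.18 to 0.28 kg: level steel plate 100 x 100 x 4 mm, brown mask with gold squares on top, dark bar 8 mm high on its rear edge, upright stem (10 mm thick, 38 mm long) under a blue grip block. Origin: underside of plate, below the stem, under the centre of mass. x points to the front edge, 60 mm ahead (rear edge 40 mm behind, sides at y = +-50 mm), z up.
- grip (a point): Centre of the carrier's blue grip block, 26 (x) x 36 (y) x 34 mm high, 59 mm above the plate's underside; axes as the carrier. Its underside, 17 mm below this point, hangs on the two prongs of the hook, stem between them. Grip from above across y (36 mm): there the fingers have free room outside the prongs. Once the carrier is free, nothing is beside the block.
- front (a point): Middle of the carrier's front edge, half-way up the 4 mm plate: 60 mm ahead (+x) of grip and 57 mm below it; axes as the carrier. On the hook this edge faces the post.
- fork (a point): Fixed hook: point midway between its two prongs, level with their tops, 120 mm above the table. x runs along the prongs to the post (85 mm away); the open end is at -x. Prongs 8 mm thick at y = +-12 mm, ends turned up 10 mm at x = -30 mm. To come off, raise the carrier 15 to 20 mm (its plate meets the prongs at 30 mm), then draw it out along -x by about 110 mm, clear of the prongs.
- chuck: Fixed flat chuck, 200 (x) x 150 (y) mm, dark top 30 mm above the table; origin at the centre of its underside, z up, x towards the clamp end. Its top is clear and flat from x = -100 to +55 mm apart from the leaf over it.
- lip (a point): Middle of the lower edge of the orange leaf's free lip with the leaf down: 30 mm ahead (+x) of the chuck's centre, 8 mm above the chuck's top (the 4 mm plate passes with 4 mm to spare). Axes as the chuck: the plate goes in along +x. Leaf 58 x 120 x 3 mm, white line along its lip. Under it a fixed brass stop bar, 6 mm high, 25 mm past the lip: there the front edge is home.
- leaf (a joint): Hinge of the orange leaf, rad: 0 = down (level, lip 8 mm over the chuck), grows as the lip is lifted (0.1 rad lifts it 6 mm). Light (60 g), it swings up freely and falls back by its weight; it cannot go below 0. Hinge axis 60 mm past the lip.
- bottle: White bottle with a red cap, diameter 56 mm, 120 mm tall, origin at the centre of its underside; leave alone.
- wafer_case: Round black wafer case, diameter 104 mm, 26 mm tall, origin at the centre of its underside; leave alone.
- tray: White divided parts tray 100 x 80 x 25 mm, origin at the centre of its underside; leave alone.
Things that resemble listed ones, but are neither listed nor needed, are in the scene too. There is more than one size of the part that bears fork; the job needs the middle-sized. Several things have the shape of the carrier; the one meant has the colours described above.

How it is judged:
By the outcome, as a careful person would: the job done as asked, in the order asked, and still so for the second after the job is handed in, while the arm keeps its last pose, push and grip.
It also fails if it takes over 45 s, if anything falls off the work surface, if the arm or the gripper's body presses on something with over 40 N, if the wrist force passes 120 N, or if a joint passes its speed limit or range.

## Working session

There is one attempt and no reset: what is moved stays moved. The work goes in short steps, Python scripts to look and compute and a tool call to move; the robot and the scene stay as the last step left them, time stands still between calls to the robot, and variables do not carry over. Pictures are saved under pics/ and viewed, and the job is handed in when it is done.

Besides the shell and the picture viewer there is one more tool, called as name(argument=value, ...) on one line, values as JSON. step_arm: Moves the arm, as the interface text tells. Its arguments: {"type":"object","properties":{"commands":{"type":"array","items":{"type":"array","items":{"type":"number"}}},"jaw":{"type":"number"},"grip_force":{"type":"number"}},"required":["commands"]}

```bash
mkdir -p pics; cat > h.py <<'E'
import numpy as np, cv2
from workcell import status, viewer, workorder
def snap(n,f):
    im=viewer.get_image(n); cv2.imwrite('pics/'+f+'.png',im); return im
def crop(f,x0,y0,x1,y1,s,o):
    im=cv2.imread('pics/'+f+'.png')[y0:y1,x0:x1]; cv2.imwrite('pics/'+o+'.png',cv2.resize(im,None,fx=s,fy=s,interpolation=cv2.INTER_CUBIC))
E
python3 - <<'E'
from h import *
print(status.get_obs())
for n in ['side','top','wrist']:
    snap(n,n+'0'); print(n,viewer.camera_info(n))
E
```

```text
{'time': 0.0, 'joints': array([-1.28040819e+00,  2.77176350e-01, -2.78708791e-02,  1.26800841e+00,
       -7.39282840e-06,  1.46738080e+00]), 'qd': array([-6.14459878e-04, -6.08878711e-05,  7.37387157e-04, -4.50028734e-04,
        8.84318578e-04, -1.10507014e-03]), 'effort': array([-8.08442255e-04, -4.45508444e+01,  2.95205373e+01,  1.65779219e-02,
        5.30428326e-05, -4.84670863e-06]), 'tool_pos': array([ 0.23957161, -0.57642214,  0.2301375 ]), 'eef_rot': array([[ 3.83702974e-01, -9.23456333e-01, -6.53978575e-04],
       [-9.23453829e-01, -3.83703465e-01,  2.16260323e-03],
       [-2.24800350e-03, -2.25878273e-04, -9.99997448e-01]]), 'force': array([0.47553019, 0.03240458, 0.48477256]), 'moment': array([-0.0037158 , -0.0064769 ,  0.00762176]), 'gripper_width': 0.08551764896479748}
side {'fx': 532.1287088071022, 'fy': 532.1287088071022, 'cx': 277.85250869383657, 'cy': 211.74090417489418, 'camera_from_world': array([[-0.86982812, -0.49332465,  0.00546214,  0.3950618 ],
       [ 0.29456774, -0.51043568,  0.80788939, -0.20704582],
       [-0.39576368,  0.70433388,  0.58930883, -1.18
[... 211 characters left out ...]
.01995642, -0.99972841, -0.0120352 ,  0.01509401],
       [ 0.98832658, -0.02154445,  0.15081915, -0.48948597],
       [-0.15103748, -0.00888489,  0.98848811, -1.49166276],
       [ 0.        ,  0.        ,  0.        ,  1.        ]])}
wrist {'fx': 348.0785252233074, 'fy': 348.0785252233074, 'cx': 287.78752585033624, 'cy': 211.41695478368356, 'T_tool_cam': array([[ 9.99999898e-01,  1.94456277e-05, -4.51904405e-04,
         8.74228495e-04],
       [-1.22197752e-04, -9.50312179e-01, -3.11298485e-01,
        -8.03951525e-02],
       [-4.35503654e-04,  3.11298508e-01, -9.50312080e-01,
        -1.42577386e-01],
       [ 0.00000000e+00,  0.00000000e+00,  0.00000000e+00,
         1.00000000e+00]])}
```

View pics/top0.png

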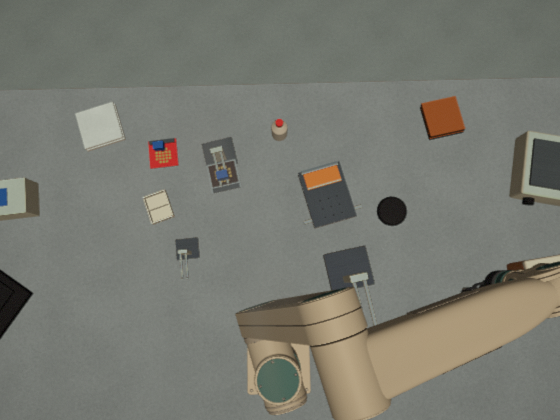

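View pics/side0.png

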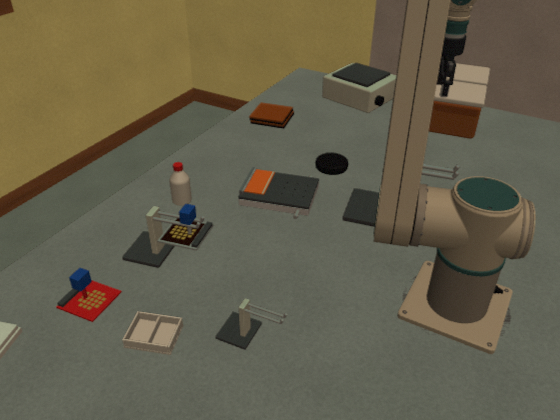

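View pics/wrist0.png

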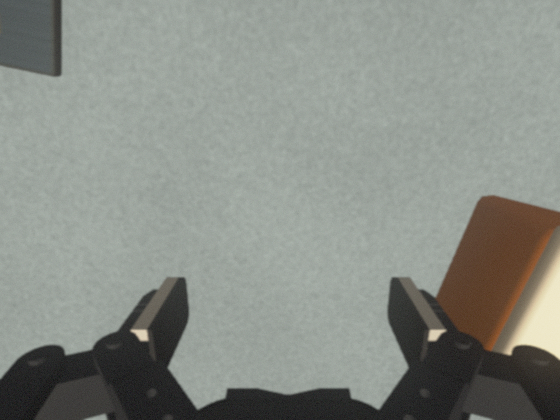

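```bash
python3 - <<'E'
from h import *
crop('top0',190,125,260,205,8,'t1')
crop('side0',115,150,225,270,6,'s1')
crop('top0',280,150,380,240,7,'t2')
crop('side0',225,155,335,225,7,'s2')
E
```

```text
(no output)
```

View pics/t1.png

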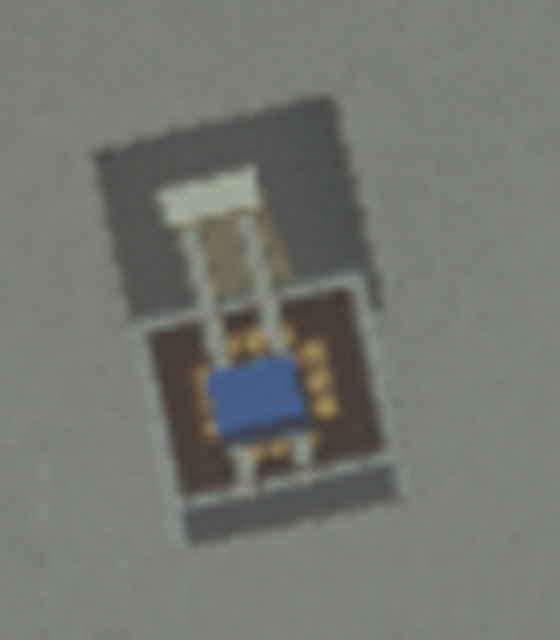

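View pics/s1.png

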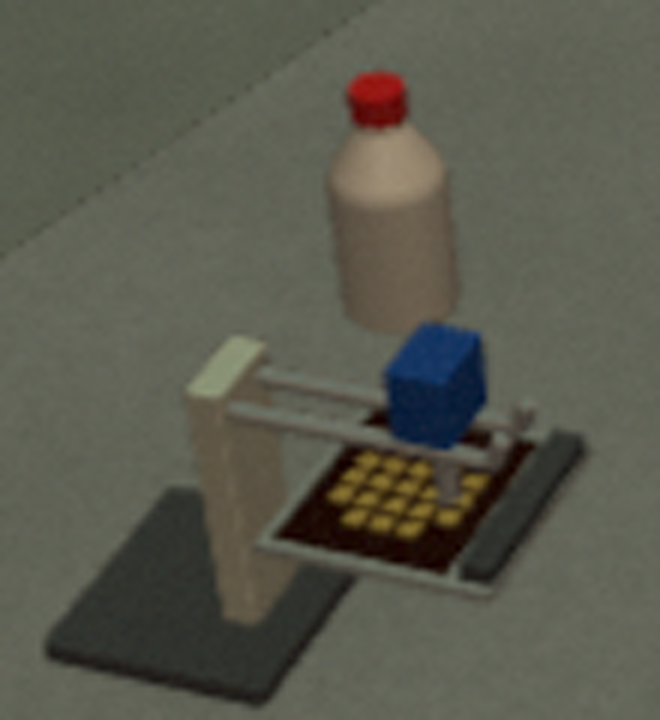

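View pics/t2.png

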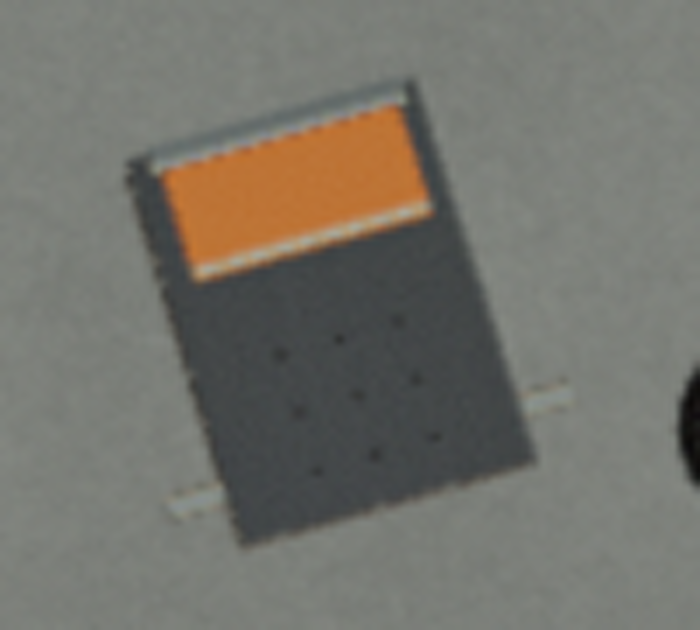

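View pics/s2.png

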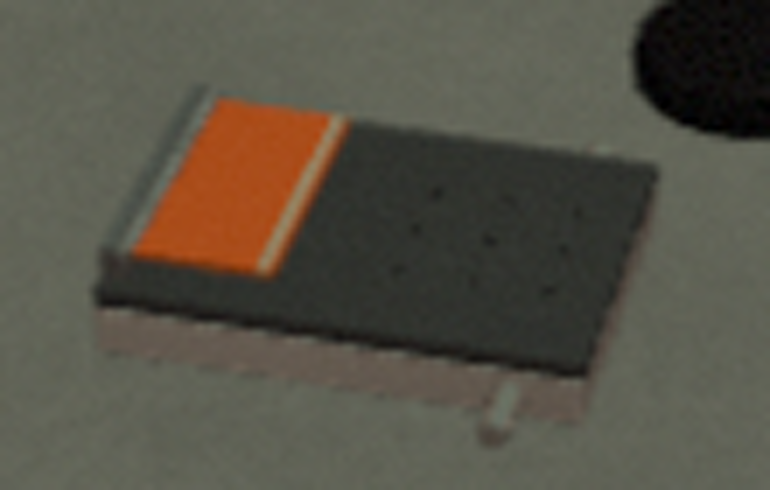

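```bash
cat >> h.py <<'E'
from scipy.optimize import least_squares
def proj(n,P):
    c=viewer.camera_info(n); M=c['camera_from_world']; P=np.atleast_2d(P)
    q=P@M[:3,:3].T+M[:3,3]
    return np.c_[c['cx']+c['fx']*q[:,0]/-q[:,2], c['cy']-c['fy']*q[:,1]/-q[:,2]]
def wrist_proj(pos,R,P):
    c=viewer.camera_info('wrist'); T=c['T_tool_cam']
    q=((np.atleast_2d(P)-pos)@R-T[:3,3])@T[:3,:3]
    return np.c_[c['cx']+c['fx']*q[:,0]/-q[:,2], c['cy']-c['fy']*q[:,1]/-q[:,2]]
def un(p,s,ox,oy): return (np.array(p,float)+.5)/s-.5+[ox,oy]
def place(v,L):
    c,s=np.cos(v[3]),np.sin(v[3]); L=np.atleast_2d(L)
    return np.c_[v[0]+c*L[:,0]-s*L[:,1], v[1]+s*L[:,0]+c*L[:,1], v[2]+L[:,2]]
E
python3 - <<'E'
from h import *
def fit(obs,v0,zfix=None):
    def r(v):
        w=v if zfix is None else np.r_[v[:2],zfix,v[3]]
        return np.concatenate([(proj(n,place(w,L))-p).ravel() for n,L,p in obs])
    s=least_squares(r,v0,loss='soft_l1'); print(np.round(s.x,4)); print(np.round(s.fun.reshape(-1,2),1).tolist()); return s.x
mm=lambda a:np.array(a)/1000.
t1=lambda p:un(p,8,190,125); s1=lambda p:un(p,6,115,150)
t2=lambda p:un(p,7,280,150); s2=lambda p:un(p,7,225,155)
car=[('top',mm([[60,50,4],[60,-50,4],[-40,50,12],[-40,-50,12],[13,18,76],[13,-18,76],[-13,-18,76],[-13,18,76]]),
 t1([[142,322],[358,278],[187,543],[400,497],[206,375],[292,355],[304,415],[220,432]])),
 ('side',mm([[60,50,4],[-40,50,0],[-13,-18,76],[13,-18,76],[13,18,76],[-13,18,76],]),
 s1([[258,541],[490,596],[480,337],[428,322],[388,373],[440,390]]))]
ch=[('top',mm([[100,75,30],[100,-75,30],[-100,-75,30],[-100,75,30],[30,60,41],[30,-60,41]]),t2([[130,162],[412,80],[537,462],[242,547],[196,278],[434,210]])),
 ('side',mm([[100,75,30],[-100,-75,30],[-100,75,30],[30,60,41]]),s2([[98,297],[658,167],[587,376],[265,274]]))]
for z in (None,.078): fit(car,[.55,.12,.078,.2],z)
for z in (None,0.): fit(ch,[.5,-.1,0,.2],z)
E
```

```text
[0.599  0.1685 0.078  0.1917]
[[-0.8, 0.3], [1.3, -0.4], [-1.2, 0.8], [1.8, 0.2], [0.1, -0.2], [0.5, 0.0], [0.5, 0.3], [-0.0, 0.5], [-0.9, 0.7], [-0.3, 1.9], [0.8, -0.6], [-0.7, -0.3], [-1.2, -0.1], [0.5, -0.7]]
[0.599  0.1685 0.0756 0.1917]
[[-0.8, 0.3], [1.3, -0.4], [-1.2, 0.8], [1.8, 0.2], [0.1, -0.1], [0.4, 0.0], [0.5, 0.3], [-0.1, 0.5], [-0.9, 0.7], [-0.3, 1.9], [0.8, -0.7], [-0.7, -0.3], [-1.2, -0.1], [0.5, -0.7]]
[ 0.551  -0.1771 -0.0011  0.2619]
[[-0.6, -0.0], [0.5, -0.2], [0.2, -0.1], [0.3, 0.0], [0.2, 0.6], [-0.3, 0.7], [-1.2, -0.2], [0.0, 0.3], [-0.5, -0.6], [0.6, 0.5]]
[ 0.5507 -0.1766  0.      0.2618]
[[-0.7, -0.0], [0.5, -0.1], [0.2, -0.0], [0.1, 0.1], [0.1, 0.6], [-0.3, 0.7], [-1.2, -0.5], [0.1, 0.1], [-0.4, -0.9], [0.6, 0.3]]
```

The brown and gold plate with a blue grip hanging on the mid hook (222,173) is the carrier. The red-plated one (163,153) is a decoy. The hooks at (185,250) (small) and (350,275) (large) are not needed. The close crop shows a brown mask, gold squares, dark bar and blue block, as described. I'll move over it for a closer look.

step_arm(commands=[[0.017,0.0373,0.001,0.147],[0.017,0.0373,0.001,0.147],[0.017,0.0373,0.001,0.147],[0.017,0.0373,0.001,0.147],[0.017,0.0373,0.001,0.147],[0.017,0.0373,0.001,0.147],[0.017,0.0373,0.001,0.147],[0.017,0.0373,0.001,0.147],[0.017,0.0373,0.001,0.147],[0.017,0.0373,0.001,0.147]], jaw=0.0854)

```text
time: 1.4
tool_pos: [0.41, -0.2028, 0.2411]
eef_rot: [[0.956, 0.293, -0.0], [0.293, -0.956, 0.0], [-0.0, -0.0, -1.0]]
force: [0.7, 0.5, 0.0]
gripper_width: 0.0853
```

step_arm(commands=[[0.017,0.0373,0.001,0.147],[0.017,0.0373,0.001,0.147],[0.017,0.0373,0.001,0.147],[0.017,0.0373,0.001,0.147],[0.017,0.0373,0.001,0.147],[0.017,0.0373,0.001,0.147],[0.017,0.0373,0.001,0.147],[0.017,0.0373,0.001,0.147],[0.017,0.0373,0.001,0.147],[0.017,0.0373,0.001,0.147]])

```text
time: 2.65
tool_pos: [0.58, 0.1701, 0.2509]
eef_rot: [[-0.196, 0.981, -0.001], [0.981, 0.196, -0.0], [-0.0, -0.001, -1.0]]
force: [0.4, -0.5, 0.1]
gripper_width: 0.0854
```

```bash
python3 - <<'E'
from h import *
o=status.get_obs(); snap('wrist','w1'); print(o['time'],o['tool_pos'],o['eef_rot'],o['joints'],o['force'])
np.savez('w1.npz',p=o['tool_pos'],R=o['eef_rot'])
E
```

```text
2.65 [0.57998923 0.17011668 0.25091413] [[-1.95902422e-01  9.80623208e-01 -6.04259159e-04]
 [ 9.80623386e-01  1.95902306e-01 -2.46519310e-04]
 [-1.23366794e-04 -6.40844393e-04 -9.99999787e-01]] [ 1.78456646e-01  2.31208209e-01 -4.33541938e-02  1.29687235e+00
 -1.35341682e-04 -1.87208915e-02] [ 0.39017489 -0.4588755   0.14675958]
```

View pics/w1.png

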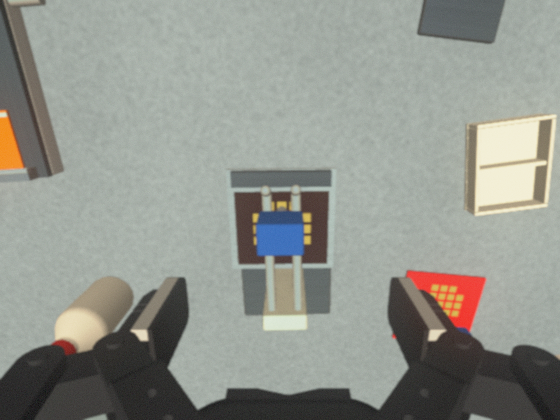

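```bash
python3 - <<'E'
from h import *
crop('w1',215,155,350,340,4,'w1c')
d=np.load('w1.npz'); v=[.599,.1685,.078,.1917]
L=np.array([[60,50,4],[60,-50,4],[-40,50,12],[-40,-50,12],[13,18,76],[13,-18,76],[-13,-18,76],[-13,18,76]])/1000
print(np.round((wrist_proj(d['p'],d['R'],place(v,L))-[215,155])*4+1.5))
E
```

```text
[[475. 441.]
 [ 72. 439.]
 [501.  48.]
 [ 46.  45.]
 [364. 390.]
 [173. 389.]
 [170. 259.]
 [367. 260.]]
```

View pics/w1c.png

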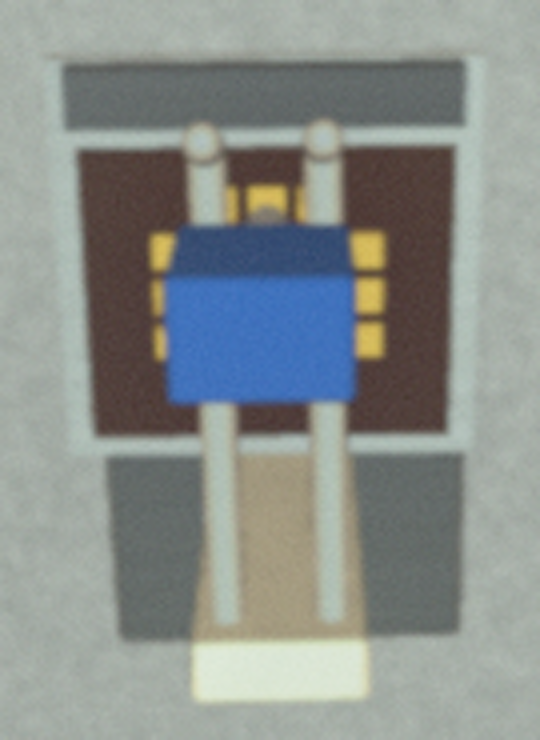

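```bash
python3 - <<'E'
from h import *
d=np.load('w1.npz')
L=np.array([[60,50,4],[60,-50,4],[-40,50,0],[-40,-50,0],[13,18,76],[13,-18,76],[-13,-18,76],[-13,18,76]])/1000
px=un([[472,450],[72,453],[487,57],[47,60],[355,402],[168,404],[167,278],[356,275]],4,215,155)
for zf in (None,.078):
    f=lambda v:(wrist_proj(d['p'],d['R'],place(v if zf is None else np.r_[v[:2],zf,v[3]],L))-px).ravel()
    s=least_squares(f,[.599,.1685,.078,.19],loss='soft_l1'); print(s.x.round(4)); print(s.fun.reshape(-1,2).round(1).tolist())
# fork: prong tip tops & roots
F=np.array([[-30,12,10],[-30,-12,10],[85,12,0],[85,-12,0]])/1000
pf=un([[323,140],[202,142],[330,622],[227,622]],4,215,155)
f=lambda v:(wrist_proj(d['p'],d['R'],place(np.r_[v[:2],.12,v[2]],F))-pf).ravel()
s=least_squares(f,[.599,.1685,.19]); print(s.x.round(4)); print(s.fun.reshape(-1,2).round(1).tolist())
R=d['R'];print(np.arctan2(R[1,0],R[0,0]))
E
```

```text
[0.6043 0.1681 0.0739 0.2056]
[[-0.5, -0.2], [0.3, -0.2], [-1.4, -0.9], [1.0, -0.8], [0.3, 0.5], [0.3, 0.3], [-0.7, 0.1], [0.3, 0.5]]
[0.6026 0.1679 0.0694 0.2054]
[[0.2, 0.2], [-0.3, 0.2], [-0.6, -1.8], [0.3, -1.7], [0.7, 0.8], [-0.1, 0.6], [-1.1, -0.1], [0.7, 0.3]]
[0.6004 0.168  0.2199]
[[0.3, 0.3], [-0.2, 0.4], [0.2, -0.7], [-0.3, -0.2]]
1.7679739474551348
```

Fits agree: the carrier is at about (0.6025, 0.168), yaw 0.205. Sizes match and the underside height agrees within 4 mm of 0.078. Going down to grip.

step_arm(commands=[[0.012,-0.001,0,0.008],[0.0105,-0.001,0,0],[0,0,-0.0167,0],[0,0,-0.0167,0],[0,0,-0.0167,0],[0,0,-0.0167,0],[0,0,-0.0167,0],[0,0,-0.0167,0],[0,0,-0.0167,0],[0,0,-0.0167,0]])

```text
time: 3.95
tool_pos: [0.6023, 0.1669, 0.1166]
eef_rot: [[-0.199, 0.98, 0.0], [0.98, 0.199, -0.0], [-0.0, 0.0, -1.0]]
force: [0.1, 1.6, 0.3]
gripper_width: 0.0852
```

```bash
python3 - <<'E'
from h import *
o=status.get_obs(); print(o['tool_pos'],o['force']); snap('wrist','w2'); snap('side','s2b'); crop('s2b',90,130,270,270,4,'s2c')
E
```

```text
[0.60234451 0.16690368 0.11663843] [0.05248556 1.62523286 0.32494765]
```

View pics/w2.png

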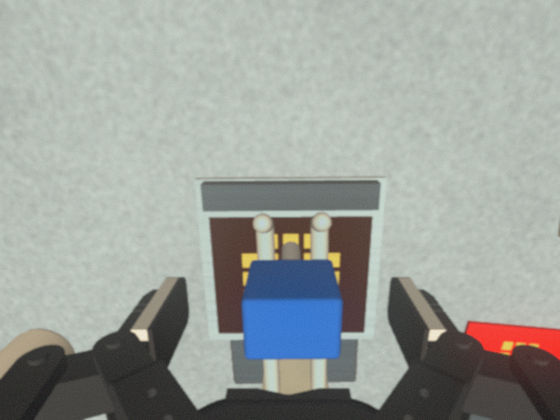

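View pics/s2c.png

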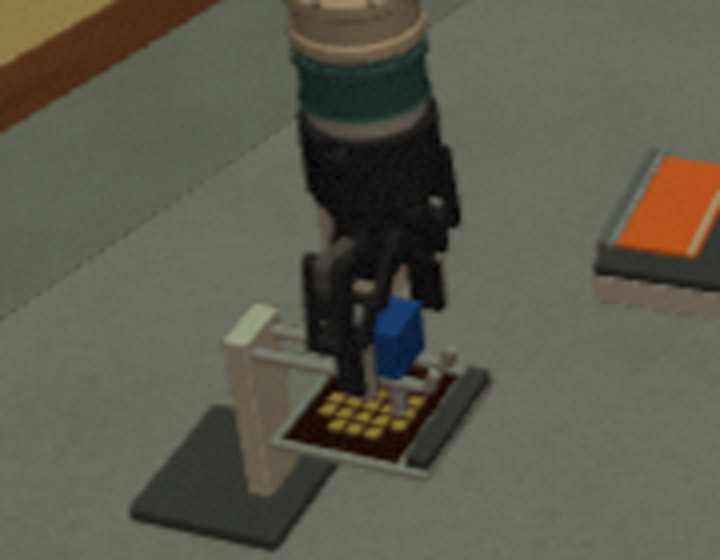

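```bash
python3 - <<'E'
from h import *
o=status.get_obs(); p,R=o['tool_pos'],o['eef_rot']
L=np.array([[60,50,4],[60,-50,4],[-40,50,0],[-40,-50,0],[13,18,76],[13,-18,76],[-13,-18,76],[-13,18,76]])/1000
crop('w2',180,160,400,400,3,'w2c')
for v in ([.6025,.168,.078,.205],): print((3*(wrist_proj(p,R,place(v,L))-[180,160])+1).round())
E
```

```text
[[583. 551.]
 [ 87. 553.]
 [618.  62.]
 [ 50.  64.]
 [487. 625.]
 [193. 626.]
 [183. 442.]
 [497. 441.]]
```

View pics/w2c.png

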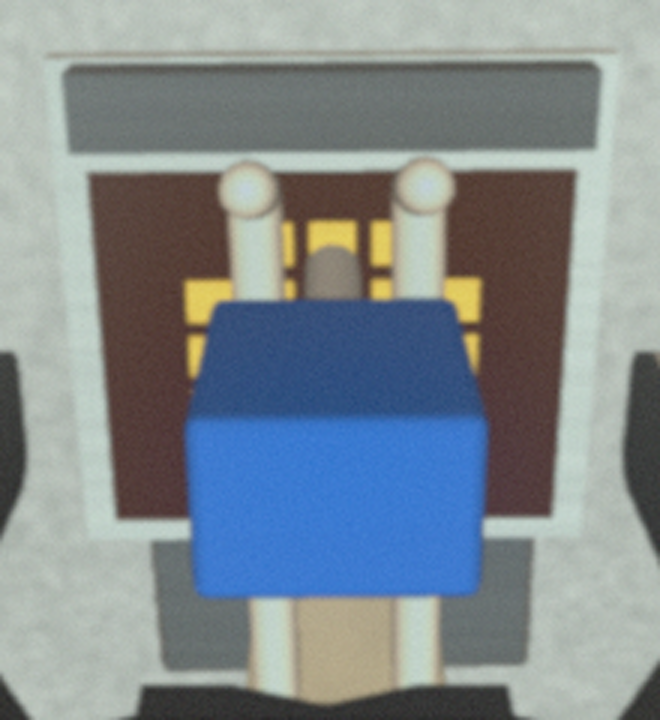

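```bash
python3 - <<'E'
from h import *
o=status.get_obs(); p,R=o['tool_pos'],o['eef_rot']
L=np.array([[60,50,4],[60,-50,4],[-40,50,0],[-40,-50,0],[13,18,76],[13,-18,76],[-13,-18,76],[-13,18,76],[-13,18,42],[-13,-18,42]])/1000
px=un([[583,538],[86,540],[617,52],[47,55],[481,595],[195,596],[188,420],[486,418],[455,302],[218,304]],3,180,160)
for ids in (range(10),range(4),range(4,10)):
  ids=list(ids)
  f=lambda v:(wrist_proj(p,R,place(v,L[ids]))-px[ids]).ravel()
  s=least_squares(f,[.6025,.168,.078,.205],loss='soft_l1'); print(s.x.round(4),s.fun.reshape(-1,2).round(1).tolist())
E
```

```text
[0.6019 0.1677 0.0743 0.2058] [[-1.6, -0.5], [1.5, -0.5], [-1.8, 0.5], [2.2, 0.4], [0.2, 1.4], [-0.0, 1.5], [-0.9, -0.1], [1.5, 0.1], [0.3, -2.9], [-1.2, -3.2]]
[0.6008 0.1674 0.0769 0.2067] [[-0.6, 0.6], [0.4, 0.8], [-0.5, -0.7], [0.7, -0.5]]
[0.6039 0.1682 0.0713 0.2061] [[-1.1, 0.3], [1.2, 0.3], [0.5, 0.4], [0.1, 0.6], [-0.5, -1.6], [-0.3, -1.9]]
```

step_arm(commands=[[0,0,0,0],[0,0,0,0],[0,0,0,0],[0,0,0,0],[0,0,0,0],[0,0,0,0],[0,0,0,0],[0,0,0,0],[0,0,0,0],[0,0,0,0]], jaw=0.02, grip_force=70)

```text
time: 5.3
tool_pos: [0.6033, 0.1671, 0.1189]
eef_rot: [[-0.199, 0.98, 0.002], [0.98, 0.199, 0.001], [0.0, 0.002, -1.0]]
force: [-0.6, -0.3, 5.9]
gripper_width: 0.035
```

step_arm(commands=[[0,0,0.002,0],[0,0,0.003,0],[0,0,0.003,0],[0,0,0.003,0],[0,0,0.003,0],[0,0,0.003,0],[0,0,0.003,0],[0,0,0,0],[0,0,0,0],[0,0,0,0]])

```text
time: 6.55
tool_pos: [0.6022, 0.1668, 0.1375]
eef_rot: [[-0.199, 0.98, -0.0], [0.98, 0.199, -0.0], [-0.0, -0.0, -1.0]]
force: [-0.6, -0.7, -2.2]
gripper_width: 0.0354
```

```bash
python3 - <<'E'
from h import *
o=status.get_obs(); print(o['tool_pos'],o['force']); snap('wrist','w3'); snap('side','s3'); crop('s3',90,130,270,270,4,'s3c')
E
```

```text
[0.60215634 0.16683454 0.13754281] [-0.60317971 -0.67517512 -2.22021576]
```

View pics/w3.png

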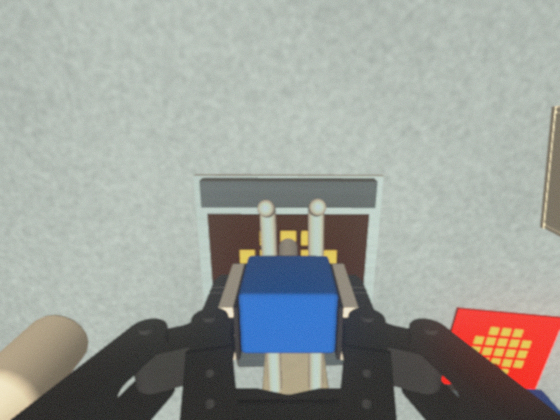

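View pics/s3c.png

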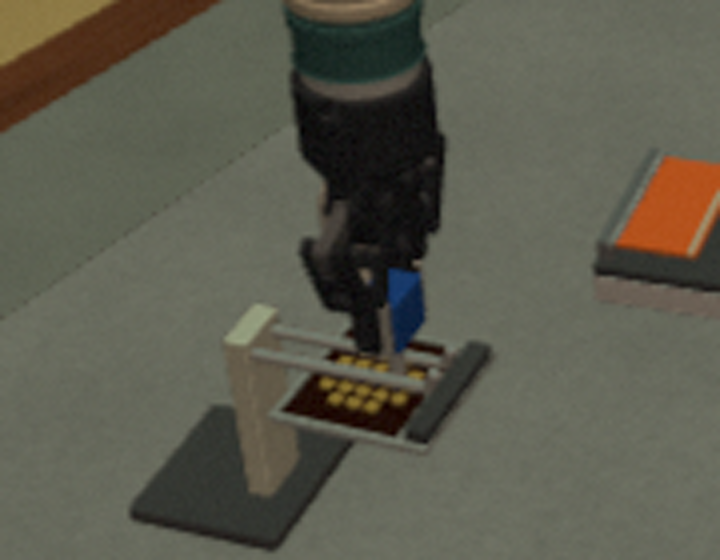

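step_arm(commands=[[-0.0004,0.0018,0,0],[-0.006,-0.0013,0,0],[-0.011,-0.0023,0,0],[-0.011,-0.0023,0,0],[-0.011,-0.0023,0,0],[-0.011,-0.0023,0,0],[-0.011,-0.0023,0,0],[-0.011,-0.0023,0,0],[-0.011,-0.0023,0,0],[-0.011,-0.0023,0,0]])

```text
time: 7.9
tool_pos: [0.5072, 0.1488, 0.1377]
eef_rot: [[-0.199, 0.98, 0.0], [0.98, 0.199, 0.0], [0.0, 0.0, -1.0]]
force: [-0.4, 0.2, -2.5]
gripper_width: 0.0351
```

step_arm(commands=[[-0.011,-0.0023,0,0],[-0.011,-0.0023,0,0],[-0.0055,-0.0011,0,0],[0,0,0.005,0],[0,0,0.01,0],[0,0,0.01,0],[0,0,0.005,0],[0,0,0,0],[0,0,0,0],[0,0,0,0]])

```text
time: 9.15
tool_pos: [0.4801, 0.1432, 0.1673]
eef_rot: [[-0.199, 0.98, -0.001], [0.98, 0.199, -0.0], [0.0, -0.001, -1.0]]
force: [-0.3, 0.6, -2.1]
gripper_width: 0.0351
```

```bash
python3 - <<'E'
from h import *
o=status.get_obs(); print(o['time'],o['tool_pos'],o['force'],o['gripper_width'],o['joints']); snap('side','s4'); snap('top','t4')
E
```

```text
9.15 [0.48005535 0.1431545  0.16726721] [-0.33623514  0.61217542 -2.07652757] 0.03510696184082595 [ 1.60687423e-01  1.02622165e-01 -3.79252805e-01  1.08981665e+00
  1.02630040e-05 -3.94373879e-02]
```

View pics/s4.png

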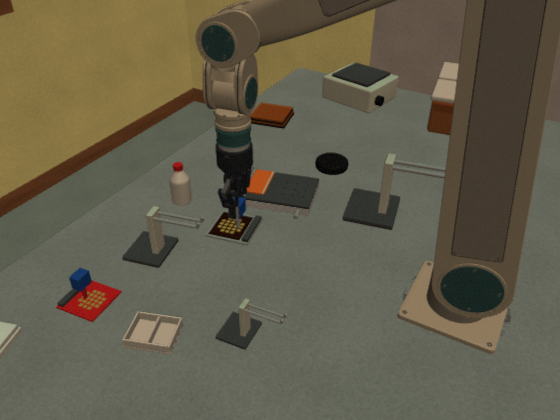

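```bash
python3 - <<'E'
from h import *
def inv(n,p,z):
    return least_squares(lambda v:proj(n,[v[0],v[1],z])[0]-p,[.4,0]).x.round(3)
for p in [(325,255),(366,246),(374,280)]: print('base',inv('top',p,0.005))
for z in (.14,.16,.18,.2): print(z,inv('top',(358,279),z),inv('side',(389,158),z))
print('bottle',inv('top',(279,135),0.0),'case',inv('top',(392,211),.026))
crop('t4',240,180,420,310,4,'t4c')
# wanted goal
v=[.5507,-.1766,0,.2618]
print(place(v,[[-.085,0,.03],[-.005,0,.03]]))
E
```

```text
base [ 0.343 -0.166]
base [ 0.371 -0.307]
base [ 0.255 -0.328]
0.14 [ 0.26  -0.251] [ 0.283 -0.304]
0.16 [ 0.26  -0.248] [ 0.274 -0.27 ]
0.18 [ 0.26  -0.244] [ 0.264 -0.236]
0.2 [ 0.26  -0.241] [ 0.255 -0.202]
bottle [ 0.775 -0.017] case [ 0.487 -0.398]
[[ 0.46859632 -0.19859967  0.03      ]
 [ 0.54587037 -0.1778941   0.03      ]]
```

View pics/t4.png

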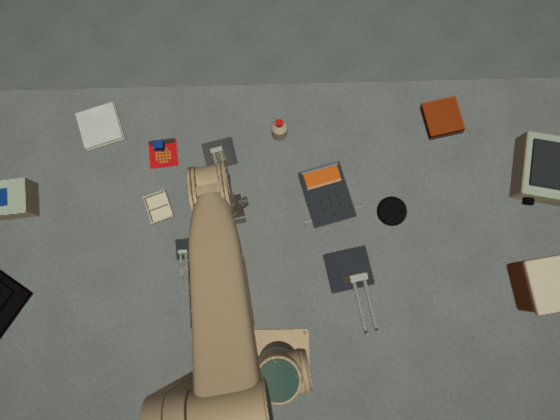

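step_arm(commands=[[-0.0011,-0.015,0,0.006],[-0.0011,-0.03,0,0.006],[-0.0011,-0.04,0,0.006],[-0.0012,-0.044,0,0.006],[-0.0012,-0.044,0,0.0065],[-0.0012,-0.044,0,0.0065],[-0.0012,-0.044,0,0.0065],[-0.0012,-0.04,0,0.006],[-0.0011,-0.0258,0,0.006],[-0.0011,-0.015,0,0.006]])

```text
time: 10.5
tool_pos: [0.4683, -0.2004, 0.1677]
eef_rot: [[-0.257, 0.966, -0.0], [0.966, 0.257, -0.0], [-0.0, -0.0, -1.0]]
force: [0.4, -0.5, -2.1]
gripper_width: 0.0352
```

```bash
python3 - <<'E'
from h import *
o=status.get_obs(); print(o['time'],o['tool_pos'],np.arctan2(o['eef_rot'][1,0],o['eef_rot'][0,0])-np.pi/2,o['force'],o['joints']); snap('wrist','w5'); snap('side','s5'); crop('s5',210,100,350,230,5,'s5c')
np.savez('w5.npz',p=o['tool_pos'],R=o['eef_rot'])
E
```

```text
10.5 [ 0.4682801  -0.20041623  0.16769439] 0.26003121357841885 [ 0.43619301 -0.53674903 -2.13615906] [-5.31235635e-01  1.16485489e-01 -3.62538063e-01  1.09181694e+00
 -2.23072597e-04 -7.91266832e-01]
```

View pics/w5.png

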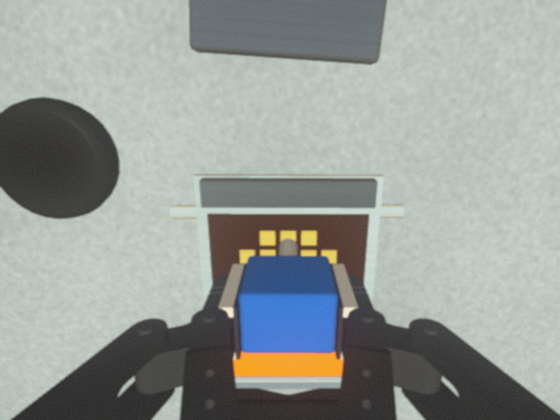

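View pics/s5c.png

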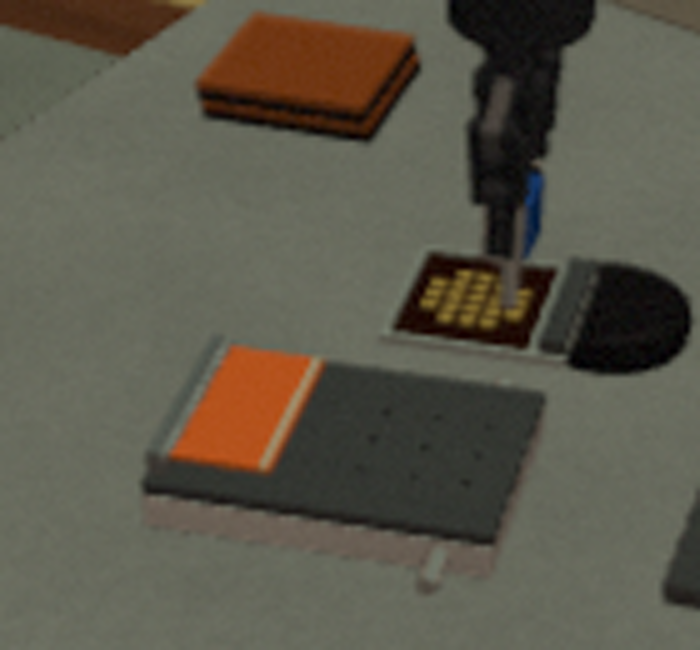

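step_arm(commands=[[0,0,-0.006,0],[0,0,-0.012,0],[0,0,-0.014,0],[0,0,-0.014,0],[0,0,-0.014,0],[0,0,-0.012,0],[0,0,-0.008,0],[0,0,-0.004,0],[0,0,-0.003,0],[0,0,-0.001,0]])

```text
time: 11.85
tool_pos: [0.4691, -0.1987, 0.0799]
eef_rot: [[-0.259, 0.966, 0.0], [0.966, 0.259, -0.0], [-0.0, 0.0, -1.0]]
force: [-0.4, 0.5, -1.9]
gripper_width: 0.0354
```

```bash
python3 - <<'E'
from h import *
o=status.get_obs(); print(o['time'],o['tool_pos'],np.arctan2(o['eef_rot'][1,0],o['eef_rot'][0,0])-np.pi/2,o['force']); snap('wrist','w6'); snap('side','s6'); snap('top','t6');crop('s6',210,130,350,230,5,'s6c');crop('t6',290,150,400,250,6,'t6c')
np.savez('w6.npz',p=o['tool_pos'],R=o['eef_rot'])
E
```

```text
11.85 [ 0.46912051 -0.19872676  0.07986176] 0.26168487947523067 [-0.3948947   0.48076101 -1.88749418]
```

View pics/w6.png

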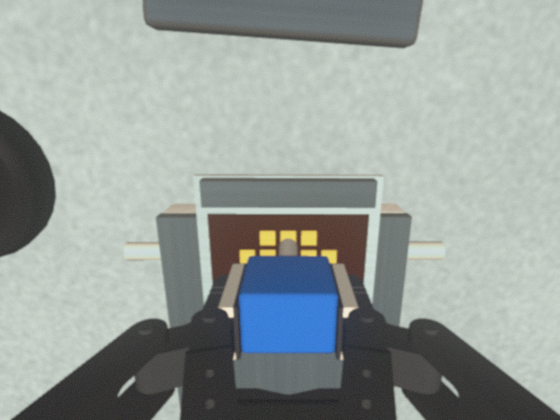

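View pics/s6c.png

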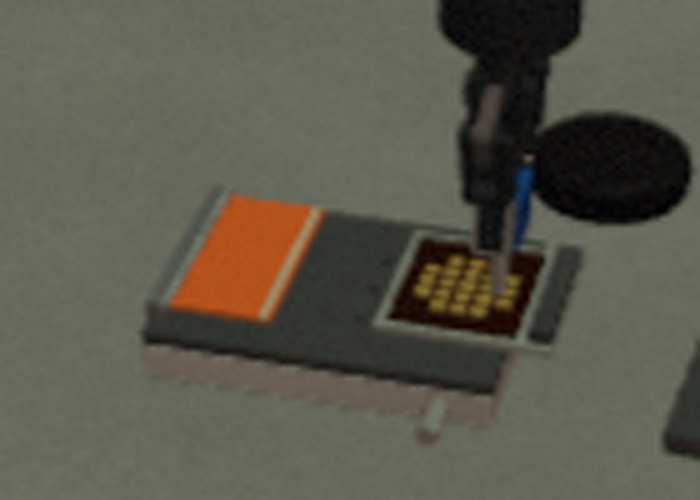

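View pics/t6c.png

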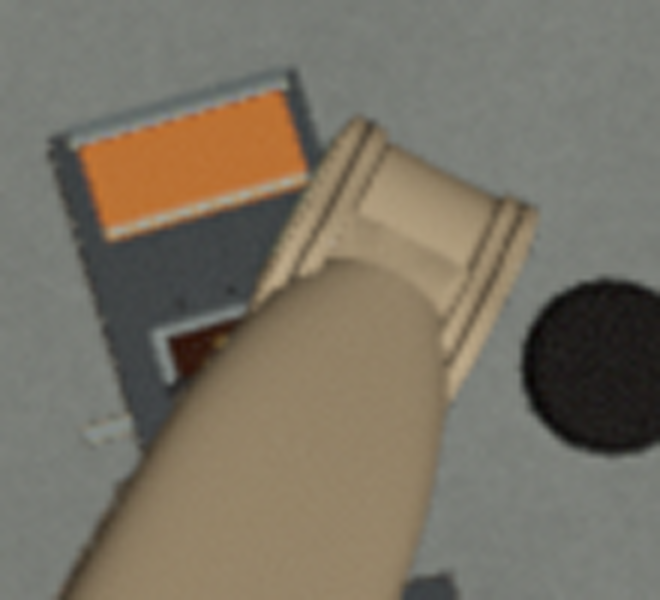

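```bash
python3 - <<'E'
from h import *
crop('w6',110,160,290,310,4,'w6l');crop('w6',280,160,460,310,4,'w6r')
E
```

```text
(no output)
```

View pics/w6l.png

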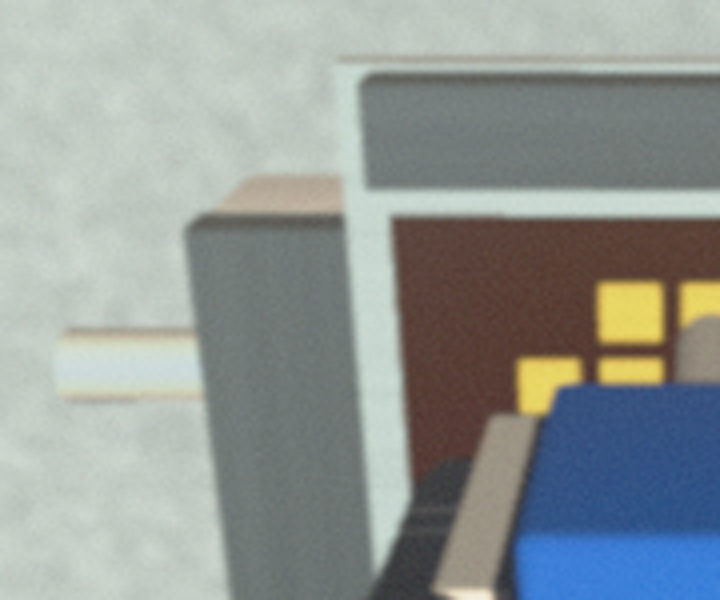

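View pics/w6r.png

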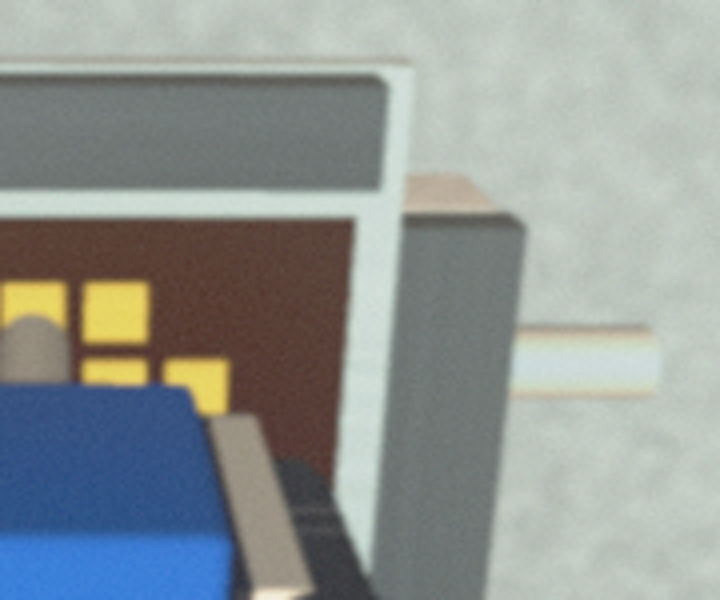

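```bash
python3 - <<'E'
from h import *
d=np.load('w6.npz'); p,R=d['p'],d['R']
# direct edge-line fits: residual = perpendicular col error at given rows
l=lambda q:un(q,4,110,160); r=lambda q:un(q,4,280,160)
def edge(P0,P1,row):
    t=np.linspace(0,1,200)[:,None]; q=wrist_proj(p,R,P0+(P1-P0)*t); return np.interp(row,q[:,1],q[:,0])
def fit(corn,cpx,sides,v0,z):
    # corn: local corner pts (rear L img=-y, rear R=+y), sides: (localA,localB,[pix])
    def f(v):
        w=np.r_[v[:2],z,v[2]]
        e=[(wrist_proj(p,R,place(w,corn))-cpx).ravel()]
        for A,B,px in sides:
            P=place(w,[A,B]); e.append(edge(P[0],P[1],px[:,1])-px[:,0])
        return np.concatenate(e)
    s=least_squares(f,v0); print(s.x.round(4),s.fun.round(1)); return s.x
c=fit(np.array([[-.1,-.075,.03],[-.1,.075,.03]]),np.array([l([187,218]),r([525,218])]),
 [([-.1,-.075,.03],[.05,-.075,.03],l([[193,300],[211,430],[232,590]])),([-.1,.075,.03],[.05,.075,.03],r([[518,300],[503,430],[486,590]]))],[.55,-.177,.26],0)
for z in (.035,.039,.042):
  k=fit(np.array([[-.04,-.05,.004],[-.04,.05,.004]]),np.array([l([338,66]),r([412,66])]),
 [([-.04,-.05,.004],[.06,-.05,.004],l([[346,200],[355,340],[373,590]])),([-.04,.05,.004],[.06,.05,.004],r([[402,215],[393,340],[374,590]]))],[.469,-.199,.26],z)
  dx=k[:2]-c[:2]; ca,sa=np.cos(c[2]),np.sin(c[2]); print('rel',ca*dx[0]+sa*dx[1],-sa*dx[0]+ca*dx[1],k[2]-c[2])
E
```

```text
[ 0.5525 -0.1797  0.2634] [-1.3  0.3  1.3 -0.  -0.2 -0.6 -0.7  0.6  0.6  0.2]
[ 0.47   -0.1992  0.2607] [ 1.  -0.2 -1.2  0.   1.8  2.5  3.2 -1.9 -2.4 -3.1]
rel -0.08471388266991983 0.0026654448083140575 -0.002660685945522545
[ 0.4693 -0.1994  0.2605] [-1.  -0.1  0.9  0.2 -0.2  0.6  1.4  0.1 -0.4 -1.2]
rel -0.08549930767229494 0.002662798044219282 -0.0028384637180819405
[ 0.4687 -0.1995  0.2604] [-2.6  0.1  2.5  0.4 -1.7 -1.  -0.   1.7  1.1  0.2]
rel -0.08608553808959066 0.002660647574963256 -0.0029680605279637784
```

step_arm(commands=[[0.0003,-0.0012,0,0.001],[0.0003,-0.0011,0,0.001],[0,0,-0.001,0],[0,0,-0.001,0],[0,0,-0.001,0],[0,0,-0.001,0],[0,0,-0.0007,0],[0,0,-0.0007,0],[0,0,0,0],[0,0,0,0]])

```text
time: 13.25
tool_pos: [0.4695, -0.2009, 0.0743]
eef_rot: [[-0.261, 0.965, 0.0], [0.965, 0.261, -0.0], [-0.0, 0.0, -1.0]]
force: [-0.6, -0.2, -1.2]
gripper_width: 0.0353
```

step_arm(commands=[[0,0,-0.0005,0],[0,0,-0.0005,0],[0,0,-0.0005,0],[0,0,-0.0005,0],[0,0,-0.0005,0],[0,0,-0.0005,0],[0,0,0,0],[0,0,0,0],[0,0,0,0],[0,0,0,0]])

```text
time: 14.5
tool_pos: [0.4695, -0.2009, 0.0713]
eef_rot: [[-0.261, 0.965, 0.0], [0.965, 0.261, -0.0], [-0.0, 0.0, -1.0]]
force: [-0.1, -0.8, -1.2]
gripper_width: 0.0351
```

```bash
python3 - <<'E'
from h import *
o=status.get_obs(); print(o['time'],o['tool_pos'],np.arctan2(o['eef_rot'][1,0],o['eef_rot'][0,0])-np.pi/2,o['force'],o['moment']); snap('wrist','w7'); snap('side','s7'); crop('s7',230,150,350,230,6,'s7c')
np.savez('w7.npz',p=o['tool_pos'],R=o['eef_rot'])
crop('w7',140,160,440,310,2.6,'w7c')
E
```

```text
14.5 [ 0.46950789 -0.20085565  0.07133994] 0.26373832228667893 [-0.06536778 -0.84801583 -1.15755689] [-0.01895656 -0.00932774  0.06158955]
```

View pics/w7c.png

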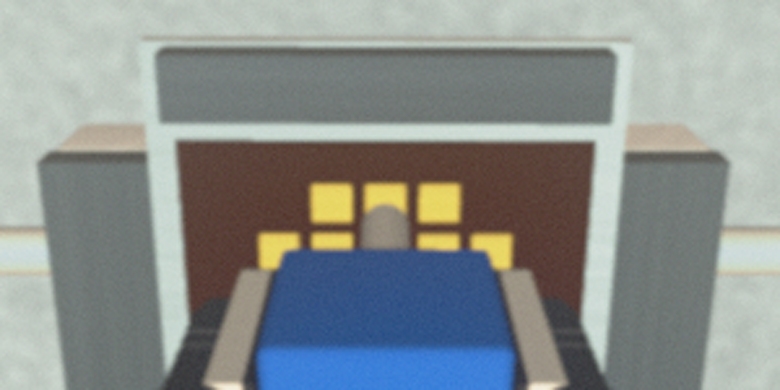

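View pics/s7c.png

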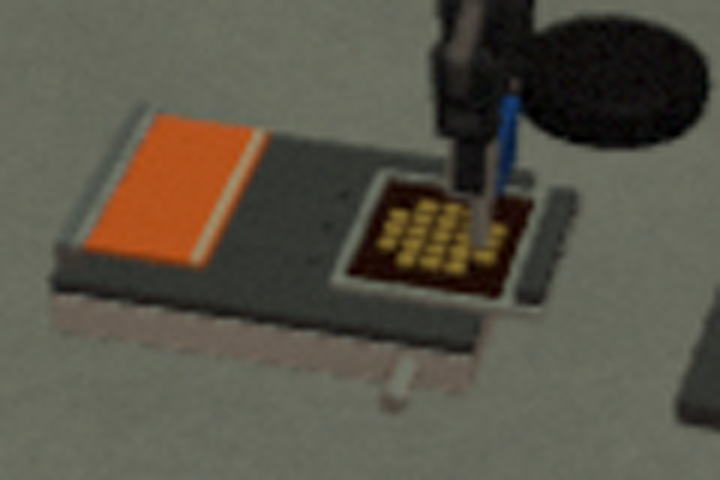

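step_arm(commands=[[0,0,-0.0005,0],[0,0,-0.0005,0],[0,0,0,0],[0,0,0,0],[0,0,0,0],[0,0,0,0],[0,0,0,0],[0,0,0,0],[0,0,0,0],[0,0,0,0]])

```text
time: 15.85
tool_pos: [0.4695, -0.2009, 0.0709]
eef_rot: [[-0.261, 0.965, 0.0], [0.965, 0.261, -0.0], [-0.0, 0.0, -1.0]]
force: [-3.4, 0.9, 5.6]
gripper_width: 0.0353
```

step_arm(commands=[[0,0,0.0011,0],[0,0,0.0011,0],[0.003,0.0008,0,0],[0.006,0.0016,0,0],[0.008,0.0022,0,0],[0.008,0.0022,0,0],[0.008,0.0022,0,0],[0.006,0.0016,0,0],[0.004,0.0011,0,0],[0,0,0,0]])

```text
time: 17.1
tool_pos: [0.5128, -0.1891, 0.0725]
eef_rot: [[-0.261, 0.965, 0.0], [0.965, 0.261, -0.0], [-0.0, -0.0, -1.0]]
force: [0.3, -0.6, -2.7]
gripper_width: 0.0353
```

```bash
python3 - <<'E'
from h import *
o=status.get_obs(); print(o['time'],o['tool_pos'],np.arctan2(o['eef_rot'][1,0],o['eef_rot'][0,0])-np.pi/2,o['force'],o['moment']); snap('wrist','w8'); snap('side','s8'); crop('s8',230,150,350,230,6,'s8c')
np.savez('w8.npz',p=o['tool_pos'],R=o['eef_rot'])
crop('w8',110,140,470,340,2.2,'w8c')
E
```

```text
17.1 [ 0.51275314 -0.18911253  0.07250373] 0.2639815832958694 [ 0.25189796 -0.60244659 -2.69975874] [0.03811902 0.01655493 0.0397002 ]
```

View pics/w8c.png

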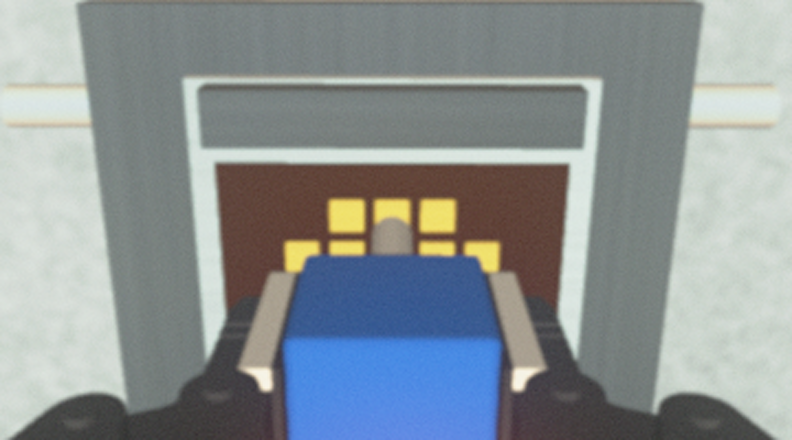

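View pics/s8c.png

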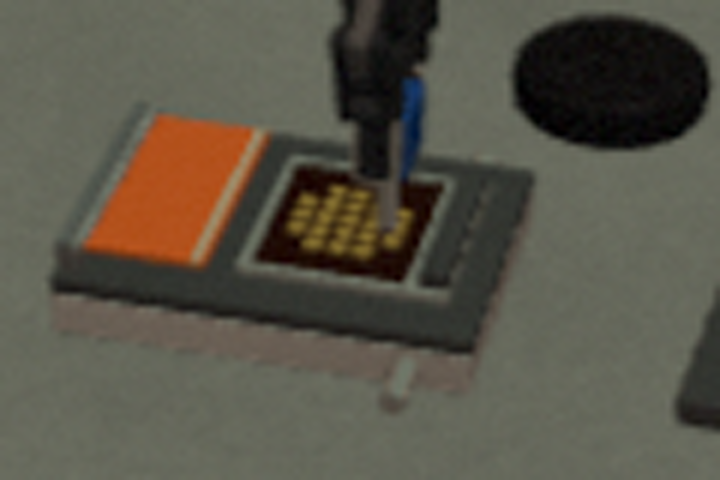

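```bash
python3 - <<'E'
from h import *
crop('w8',135,140,285,330,4,'w8l');crop('w8',290,140,440,330,4,'w8r')
E
```

```text
(no output)
```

View pics/w8l.png

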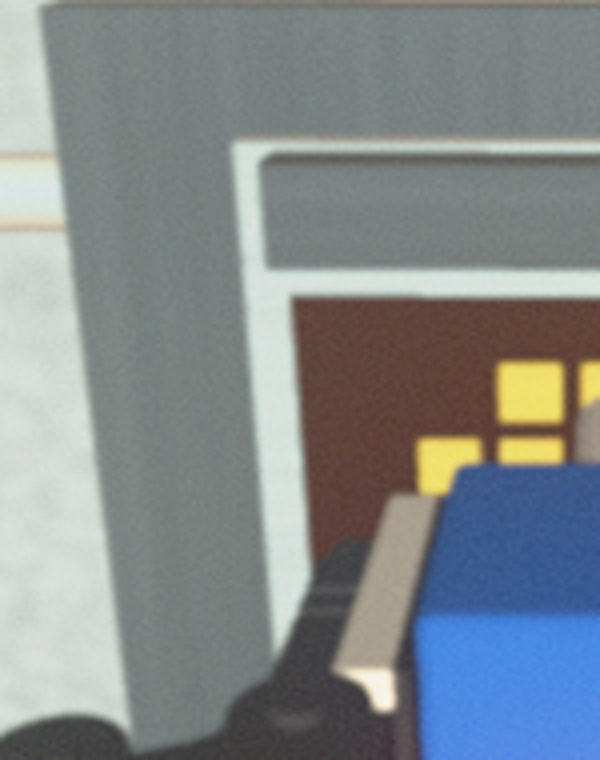

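View pics/w8r.png

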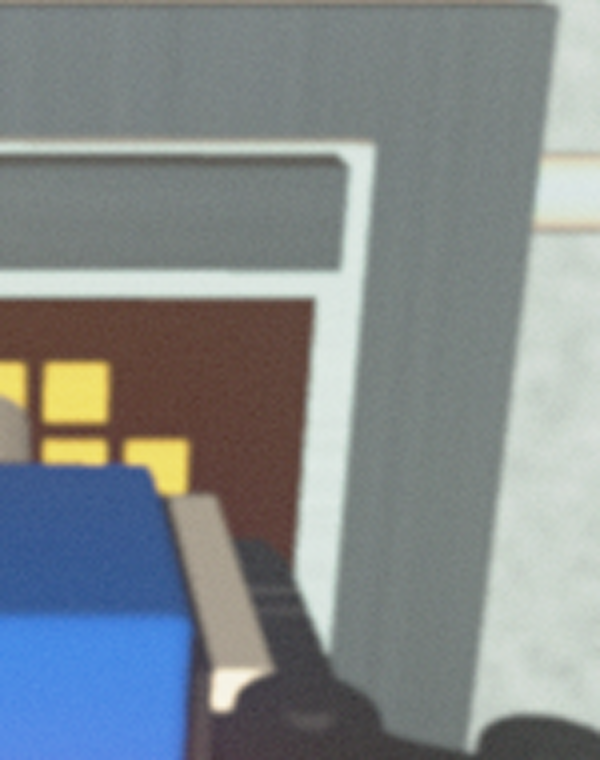

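step_arm(commands=[[0.0001,-0.0003,0,0],[0.0025,0.0007,0,0],[0.003,0.0008,0,0],[0.003,0.0008,0,0],[0.003,0.0008,0,0],[0.003,0.0008,0,0],[0.003,0.0008,0,0],[0.003,0.0008,0,0],[0.003,0.0008,0,0],[0.0006,0.0002,0,0]])

```text
time: 18.45
tool_pos: [0.537, -0.183, 0.0725]
eef_rot: [[-0.261, 0.965, 0.0], [0.965, 0.261, -0.0], [-0.0, 0.0, -1.0]]
force: [-0.3, 0.3, -3.0]
gripper_width: 0.0353
```

```bash
python3 - <<'E'
from h import *
o=status.get_obs(); print(o['time'],o['tool_pos'],np.arctan2(o['eef_rot'][1,0],o['eef_rot'][0,0])-np.pi/2,o['force'],o['moment']); snap('side','s9'); crop('s9',230,150,350,230,6,'s9c')
E
```

```text
18.45 [ 0.53697008 -0.18295993  0.07253666] 0.26387851149244446 [-0.33664009  0.32282736 -2.96435636] [0.01745156 0.01039304 0.04485782]
```

View pics/s9c.png

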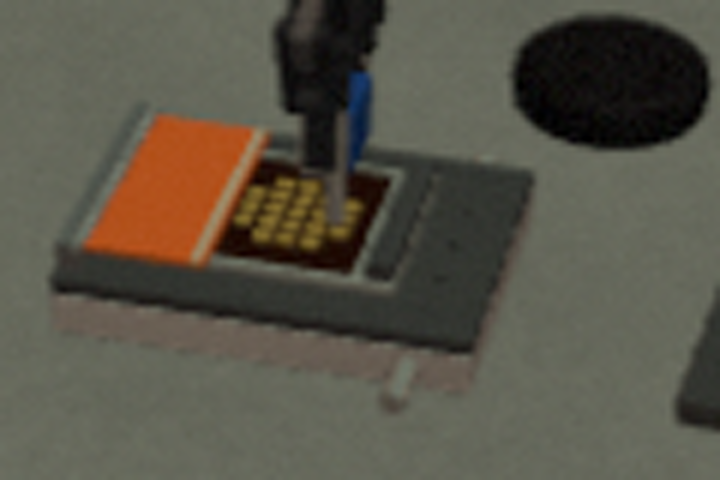

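step_arm(commands=[[0.0015,0.0004,0,0],[0.0015,0.0004,0,0],[0.0015,0.0004,0,0],[0.0015,0.0004,0,0],[0.001,0.0003,0,0],[0.0007,0.0002,0,0],[0,0,0,0],[0,0,0,0],[0,0,0,0],[0,0,0,0]])

```text
time: 19.75
tool_pos: [0.5444, -0.1809, 0.0725]
eef_rot: [[-0.261, 0.965, -0.0], [0.965, 0.261, 0.0], [0.0, -0.0, -1.0]]
force: [-0.3, -0.2, -2.1]
gripper_width: 0.0352
```

step_arm(commands=[[0.0005,0.0001,0,0],[0.0005,0.0002,0,0],[0.0005,0.0001,0,0],[0.0005,0.0001,0,0],[0,0,0,0],[0,0,0,0],[0,0,0,0],[0,0,0,0],[0,0,0,0],[0,0,0,0]])

```text
time: 21.0
tool_pos: [0.5464, -0.1804, 0.0725]
eef_rot: [[-0.261, 0.965, 0.0], [0.965, 0.261, -0.0], [-0.0, 0.0, -1.0]]
force: [0.0, -0.7, -1.9]
gripper_width: 0.0353
```

step_arm(commands=[[0.0005,0.0001,0,0],[0.0005,0.0002,0,0],[0.0004,0.0001,0,0],[0,0,0,0],[0,0,0,0],[0,0,0,0],[0,0,0,0],[0,0,0,0],[0,0,0,0],[0,0,0,0]])

```text
time: 22.25
tool_pos: [0.5478, -0.1799, 0.0725]
eef_rot: [[-0.261, 0.965, 0.0], [0.965, 0.261, 0.0], [-0.0, 0.0, -1.0]]
force: [0.5, 0.4, -2.3]
gripper_width: 0.0355
```

step_arm(commands=[[0.0005,0.0001,0,0],[0.0005,0.0002,0,0],[0,0,0,0],[0,0,0,0],[0,0,0,0],[0,0,0,0],[0,0,0,0],[0,0,0,0],[0,0,0,0],[0,0,0,0]])

```text
time: 23.5
tool_pos: [0.5488, -0.1797, 0.0725]
eef_rot: [[-0.261, 0.965, 0.0], [0.965, 0.261, -0.0], [-0.0, -0.0, -1.0]]
force: [0.1, -0.2, -2.2]
gripper_width: 0.0351
```

step_arm(commands=[[0.0005,0.0001,0,0],[0.0005,0.0001,0,0],[0.0005,0.0002,0,0],[0,0,0,0],[0,0,0,0],[0,0,0,0],[0,0,0,0],[0,0,0,0],[0,0,0,0],[0,0,0,0]])

```text
time: 24.75
tool_pos: [0.5495, -0.1794, 0.0723]
eef_rot: [[-0.261, 0.965, -0.002], [0.965, 0.261, -0.001], [-0.0, -0.002, -1.0]]
force: [-5.0, -1.3, -0.3]
gripper_width: 0.0353
```

```bash
python3 - <<'E'
from h import *
o=status.get_obs(); print(o['time'],o['tool_pos'],o['force'],o['moment']); snap('side','s10'); crop('s10',230,150,350,230,6,'s10c'); snap('wrist','w10')
# expected pixel of carrier rear bar/plate side corner at home
v=[.5507,-.1766,0,.2618]
for x in (-5,-2,0): print(x,(6*(proj('side',place(v,np.array([[x-40,50,30],[x-40,50,34],[x-40,-50,34]])/1000))-[230,150])+2.5).round())
np.savez('w10.npz',p=o['tool_pos'],R=o['eef_rot'])
crop('w10',110,80,470,330,2.2,'w10c')
E
```

```text
24.75 [ 0.54949074 -0.1794204   0.07234959] [-5.01662507 -1.26137616 -0.34180242] [-0.41753245  1.13095316  0.18181739]
-5 [[364. 298.]
 [365. 291.]
 [413. 177.]]
-2 [[358. 297.]
 [358. 290.]
 [407. 177.]]
0 [[354. 297.]
 [354. 290.]
 [403. 176.]]
```

View pics/s10c.png

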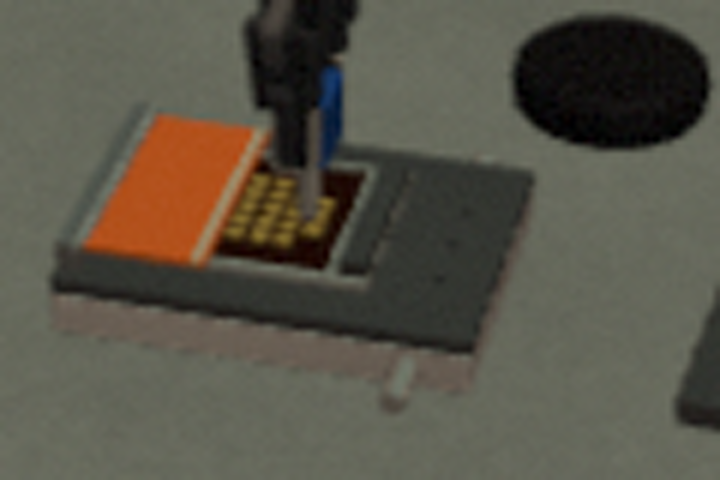

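View pics/w10c.png

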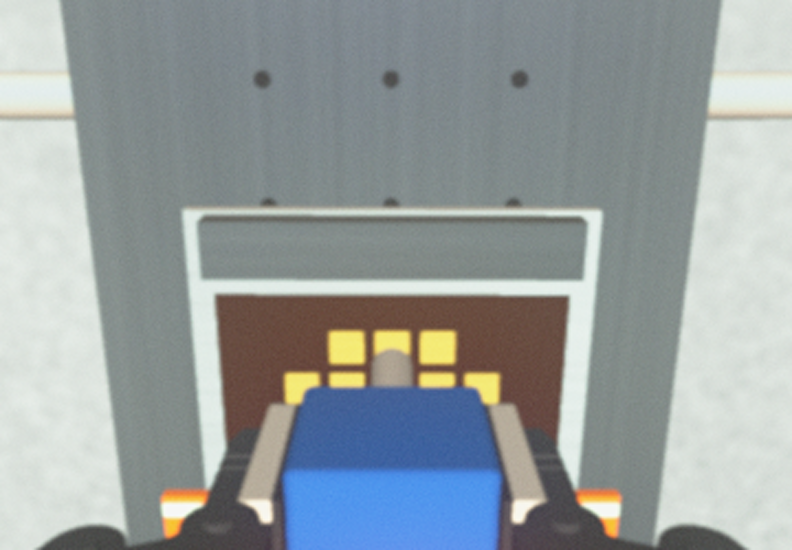

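step_arm(commands=[[-0.0003,-0.0001,0,0],[0,0,-0.0005,0],[0,0,-0.0005,0],[0,0,-0.0005,0],[0,0,-0.0004,0],[0,0,-0.0004,0],[0,0,0,0],[0,0,0,0],[0,0,0,0],[0,0,0,0]])

```text
time: 26.1
tool_pos: [0.5493, -0.1793, 0.0711]
eef_rot: [[-0.261, 0.965, -0.001], [0.965, 0.261, -0.0], [0.0, -0.001, -1.0]]
force: [-8.4, -1.0, 6.2]
gripper_width: 0.0352
```

```bash
python3 - <<'E'
from h import *
o=status.get_obs(); print(o['time'],o['tool_pos'],o['eef_rot'],o['force'],o['moment'])
E
```

```text
26.1 [ 0.54931083 -0.17929325  0.07114517] [[-2.60683429e-01  9.65423641e-01 -1.15908111e-03]
 [ 9.65424300e-01  2.60683561e-01 -3.88381706e-05]
 [ 2.64658102e-04 -1.12912953e-03 -9.99999328e-01]] [-8.44836088 -0.99077865  6.15269423] [-0.23569979  1.57801383  0.18867339]
```

step_arm(commands=[[-0.0003,-0.0001,0,0],[0,0,-0.0003,0],[0,0,0,0],[0,0,0,0],[0,0,0,0],[0,0,0,0],[0,0,0,0],[0,0,0,0],[0,0,0,0],[0,0,0,0]])

```text
time: 27.35
tool_pos: [0.5493, -0.1793, 0.0711]
eef_rot: [[-0.261, 0.965, -0.001], [0.965, 0.261, 0.0], [0.0, -0.001, -1.0]]
force: [-8.2, -1.2, 7.5]
gripper_width: 0.0357
```

```bash
python3 - <<'E'
from h import *
o=status.get_obs(); print(o['time'],o['tool_pos'],o['force'],o['moment']); snap('side','s11'); crop('s11',230,150,350,230,6,'s11c'); snap('wrist','w11')
crop('w11',110,80,470,330,2.2,'w11c')
o=status.get_obs(); print(o['time'],o['force'])
E
```

```text
27.35 [ 0.54926802 -0.17933766  0.07107192] [-8.19544355 -1.18997578  7.45091835] [-0.07381536  1.48373222  0.14846917]
27.45 [-7.68530693 -0.41162643  7.27337451]
```

View pics/s11c.png

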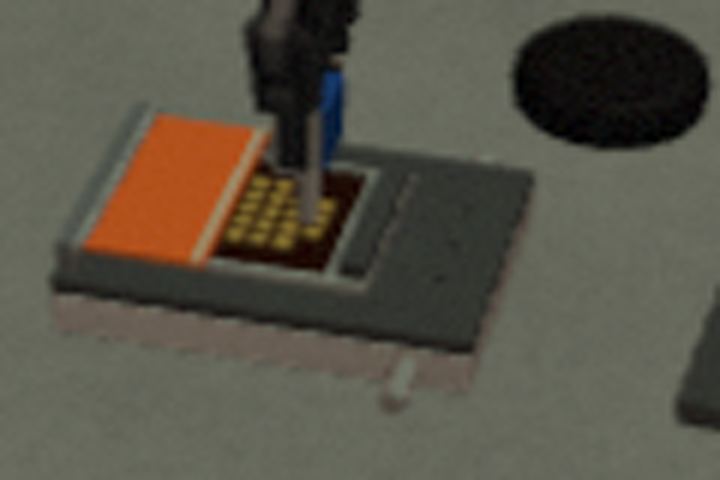

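View pics/w11c.png

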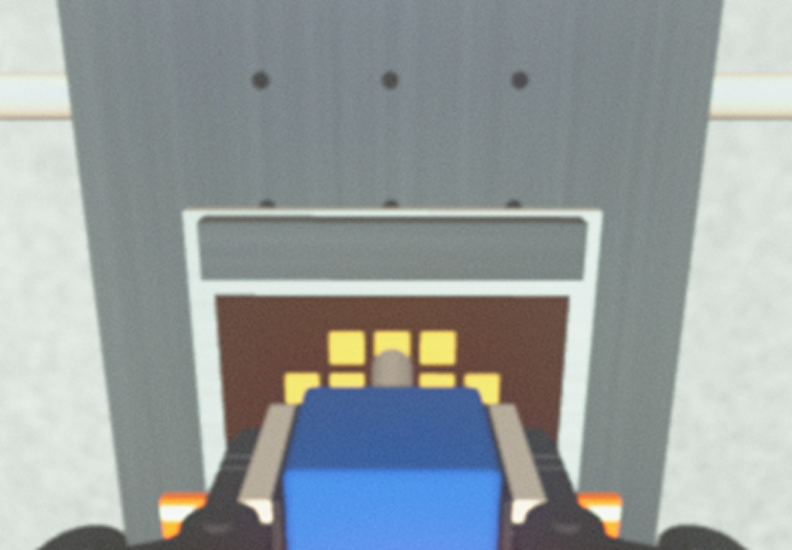

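step_arm(commands=[[0,0,-0.0002,0],[0,0,-0.0002,0],[0,0,0,0],[0,0,0,0],[0,0,0,0],[0,0,0,0],[0,0,0,0],[0,0,0,0],[0,0,0,0],[0,0,0,0]])

```text
time: 28.7
tool_pos: [0.5492, -0.1794, 0.071]
eef_rot: [[-0.261, 0.965, -0.001], [0.965, 0.261, 0.0], [0.0, -0.001, -1.0]]
force: [-9.4, -0.8, 9.2]
gripper_width: 0.0353
```

```bash
python3 - <<'E'
from h import *
snap('side','s12'); crop('s12',230,150,350,230,6,'s12c'); o=status.get_obs(); print(o['time'],o['tool_pos'],o['force'],o['gripper_width'])
E
```

```text
28.75 [ 0.54924259 -0.17938006  0.07103814] [-8.49933171 -0.3957825   8.83741403] 0.035151424629082065
```

View pics/s12c.png

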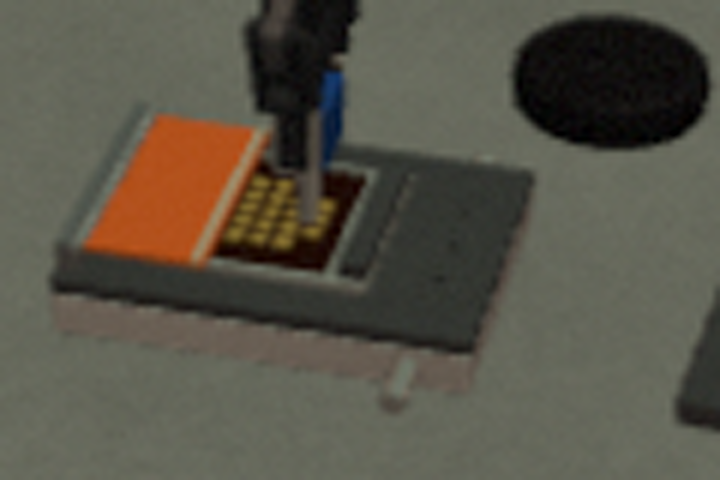

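The carrier sits flat and home, with the leaf down (its lip is still at the same pixels as before) and the grip held.

```bash
python3 - <<'E'
from h import *
print(workorder.hand_in())
E
```

```text
the job is handed in; nothing more can be done
None
```

I lifted the brown and gold carrier about 18 mm off the middle hook and drew it out about 115 mm. I then touched it down on the chuck and slid it under the orange leaf with about 1 mm of clearance until it met the brass stop. I handed it in at about 28.8 s, still gripping the blue block at 70 N.

- **Push:** the last reading was 8.8 N down (9.2 N just before). With the carrier's own weight, that puts about 11 N on the chuck.
- **Home on the stop:** the backward force was about 8.5 N, more than I would expect from friction alone. The rear corner in the side view was about 1 mm from where it should be when home.
- **Centring and leaf:** the plate was centred on the chuck within about 0.5 mm and square within about 0.01 rad. The leaf lip had not moved in the side view.
- **Disagreements:** the wrist camera and the fixed cameras differed by 2–3 mm on the chuck's position. I used the wrist view, which shows carrier and chuck together, for centring, and the contact forces for height and for the stop. The stop came about 3 mm later than estimated, and the forward push stayed at 8–9 N even after I eased it back 0.6 mm.
- **Other objects:** the bottle, the wafer case and the tray were not touched.

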